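# Clamp a paste syringe into its cradle

## Task

Load the capped solder-paste syringe from its rest into the dispensing cradle: lift the sprung clamp bar by its knob and turn it aside until it stays up on its collar, lay the syringe in the vees with its nose towards the clamp post end and its flange dropped fully home in the slot of the saddle, then turn the bar back over the barrel and lower it so that it presses on the syringe. The saddle is set differently every time, so feel for the slot; press only lightly on the syringe, do not let the bar snap down on it, and leave the other things on the bench where they are.

Things in the scene. Friction and masses are not known exactly. Their poses are not given: they have to be found in the camera images.
- cradle: Grey dispensing cradle fixed to the bench, base plate 205 x 100 x 12 mm (x +-102, y -40 to +60 mm). Origin under the plate, below the barrel line. x along the barrel to the nose end, y to the clamp post, z up. A seated barrel's axis is at y = 0, z = 48 mm. The saddle is at -x, a fixed vee at x = 25 to 39 mm; between x = -35 and +20 mm it is open down to z = 22 mm for fingers beside the barrel.
- fixed_vee (a point): Middle of a seated barrel's axis over the fixed aluminium vee (cradle x = 32, z = 48 mm). Both this vee and the saddle's are 90 degree vees: bottom at z = 31 mm, cheeks up to z = 51 mm and 40 mm apart there.
- slot_mean (a point): Mean place of a seated flange's centre (cradle x = -70, y = 0, z = 48 mm). The dark saddle is 40 mm long in x: two 17 mm vee lands with a 6 mm slot between them. It is locked with its slot up to 8 mm to either side of this point in x, differently every time, NOT reported. With the flange on a land its end rides about 10 mm too high; slid along a land under light load it drops into the slot.
- post (a point): Axis of the clamp post, a vertical 10 mm steel rod at cradle x = 32, y = 45 mm; this point is at z = 70 mm, its top. The bar lifts along it and turns about it.
- bar_lift (a joint): Height of the clamp bar above its lowest position, 0 to 0.020 m. A spring pulls it down with about 4 N at 0 and 6.5 N at the top, weight included. Empty it sits at 0; on a seated barrel it stops at about 0.0025 m; parked on its collar it stays at about 0.0125 m. Let go from the top, it snaps down at about 0.7 m/s.
- bar_turn (a joint): Angle of the clamp bar about the post, rad: 0 across the barrel (pointing to cradle -y), growing counter-clockwise from above; 1.57 points to cradle +x, out of the way; stop at 1.75. A key pin in a notched collar locks it within about 0.1 of 0 until lifted more than 13 mm; beyond 0.5 it stays up on the collar by itself and drops only when turned back to within 0.1 of 0.
- bar_knob (a point): Middle of the knob at the bar's free end, 80 mm from the post axis: upright black round knob 16 mm in diameter, 28 mm tall, standing on the bar (12 mm wide, 7.5 mm thick, its top 14 mm below this point). Grip it with the fingers on either side of the bar, not along it. With the bar down and across it is at cradle x = 32, y = -35, z = 82 mm.
- syringe: Capped white syringe of solder paste, 90 g: barrel 24 mm in diameter and 117 mm long, a round flange 38 mm in diameter and 3.5 mm thick at its rear end, a grey cap at its nose. Origin on the barrel axis 45 mm in front of the flange's middle, a good place to grip across the barrel. x axis along the barrel towards the nose. It starts lying level on its rest.
- flange (a point): Centre of the syringe's flange (on the barrel axis, syringe x = -45 mm).
- front (a point): Point on the barrel axis near its front end (syringe x = +60 mm).
- rest: Low fixed rest with two vees on a grey plate 125 x 60 x 8 mm, on which the syringe lies at first, its axis 42 mm above the bench. Origin under the plate, x along the barrel. The vees (up to z = 42 mm) stand at x = -30 and +46 mm; fingers go between them.
- solder_reel: White reel of solder, 54 mm across, 35 mm tall, a bystander. Origin under its middle.
- coil_spring: Loose wire coil holder, 83 x 31 x 31 mm, lying on the bench, a bystander. Origin under its middle.
- tape_green: Green tape measure, 54 x 63 x 27 mm, a bystander. Origin under its middle.
- side_cutters: Side cutters with red handles, 154 x 48 x 14 mm, a bystander. Origin under its middle.
There are look-alikes about, which are no part of the job. Of the things that look like the syringe, the larger one is meant.

How it is judged:
By the outcome, as a careful person would: the job done as asked, in the order asked, and still so for the second after the job is handed in, with the robot touching nothing.
It also fails if it takes over 72 s, if anything falls off the work surface, if the arm or the gripper's body presses on something with over 40 N, if the wrist force passes 120 N, or if a joint passes its speed limit or range.

## Robot

A 6-joint arm with a two-finger parallel gripper is mounted at the origin on a cart in front of the work surface, level with it; the furniture and walls round the work are solid. World frame = base frame: x ahead of the robot, y to its left, z up, the work surface at z = 0. Lengths are in m, angles in rad, forces in N, time in s.
With the tool pointing down it reaches from about 0.2 to 0.875 m from the base axis. Payload 3.4 kg.
Tool frame: the origin (TCP) lies midway between the tips of the shut fingers; the grasp point (between the pads) lies 19 mm behind it (robot.hold_point_z is the distance from the TCP to the grasp point, in m); z points along the fingers, y is the line along which they close (so a half turn about z gives the same grasp; the last joint's range is limited). The gripper opens to 94 mm and grips with 3 to 60 N. Pads are 16 mm wide; open, the fingers measure 119 mm over their backs; the gripper's body (75 mm by 177 mm) begins 78 mm behind the grasp point.
Start: joints at [-1.35, 0.276, 1.505, -0, 1.361, -0.121], TCP at [0.193, -0.542, 0.205] pointing down, gripper open.
Joint ranges: [-2.89, 2.89], [-0.75, 2.08], [0.22, 2.7], [-1.18, 4.32], [0.11, 2.71], [-2.7, 2.7]. Speed limits (rad/s): [2.57, 2.57, 3.14, 3.14, 3.14, 3.14].

## Interface

Orientations are given as a unit quaternion [x, y, z, w].
In Python, from station import state, imaging, hand_in, robot gives the robot as it stands.
- The arm moves only by the shell command python3 -m creep 'ROWS' [OPENING]. ROWS is JSON, a list of rows, each an object with "travel": the shift along the tool's x, y, z in mm, a list of three; "delta_rot": the turn, a rotation vector about the tool's x, y, z in rad, a list of three. A call has 1 to 12 rows; each row is the pose to reach, as a shift and turn from the pose commanded when the call began, along the tool's axes at that moment; what a row does not reach only later rows make up. A row lasts 1/10 s, in which the tool goes at most 50 mm and 8.59 degrees, less where a joint would pass 70% of its speed; a pose out of reach is approached as far as the arm can. A call with a gripper value outside its range is refused whole. OPENING is the opening, from -1 (shut) to 1 (fully open), set as the call begins (- or left out, the last holds). The fingers move at their own pace and stop on an object; the grip force is fixed at half the most. Time passes only in rows, so rows that repeat a pose let the fingers close. It gives the time, the measured TCP pose, the force, the opening and the grip force at its end, in the units of the state.
- state(): the state, without advancing time (a new reading comes with each control period).
- imaging.grab_frame(name): name is "scene" or "top" or "wrist"; returns a dict with "img" (384x512x3 uint8, red, green, blue), "camera_matrix" (3x3 intrinsics, pixels), "R" (3x3) and "t" (3): a world point X has camera coordinates R X + t. Camera axes: x right, y down, z forward; pixel columns grow to the right and rows downward; lengths in m; the calibration is good to about 2 mm. A picture is of the moment at which its call begins. There is no depth.
- hand_in(): hands the job in; it is judged then, once.
The state is a dict: "clock": time; "q": joint angles; "dq": joint speeds; "joint_efforts": joint torques, N m; "position": TCP position; "ee_rot": TCP orientation; "wrist_force": force on the tool from outside, world axes, zero at the start; "torque": the same for the moment, N m; "gripper_width": finger opening in m; "finger_force": force on a finger pad.
Only numpy, scipy, OpenCV 4.12 (cv2) and the standard library are available. Lean on these libraries where they do the work, as an engineer would, in place of code of your own. Each camera call takes 0.05 s, during which the arm holds its last target. There are 200 camera calls.

## Working session

There is one attempt and no reset: what is moved stays moved. The work goes in short steps, Python scripts to look and compute and a shell command to move; the robot and the scene stay as the last step left them, time stands still between calls to the robot, and variables do not carry over. Pictures are saved under pics/ and viewed, at most 10 in all, crops included, and the job is handed in when it is done.

```bash
mkdir -p pics; ls; python3 - <<'E'
from station import state, imaging, robot
import cv2
print(state())
for n in ("scene","top"):
    f=imaging.grab_frame(n); cv2.imwrite(f"pics/{n}0.png",cv2.resize(f["img"][:,:,::-1],(800,600),interpolation=cv2.INTER_CUBIC))
    print(n,f["camera_matrix"],f["R"],f["t"])
E
```

```text
pics
{'clock': 0.0, 'q': array([-1.34999597e+00,  2.76554165e-01,  1.50608469e+00, -2.14949709e-05,
        1.36069620e+00, -1.21007293e-01]), 'dq': array([ 3.18289568e-06,  5.79407086e-04, -1.23460024e-03, -1.06458203e-03,
       -1.74662892e-03, -1.57082839e-03]), 'joint_efforts': array([-1.97883921e-03, -4.04589057e+01, -2.37228566e+01,  6.99333195e-02,
        3.44047265e-02, -1.15700577e-04]), 'position': array([ 0.19259602, -0.54119966,  0.20464733]), 'ee_rot': array([ 9.85430696e-01,  1.70075229e-01, -5.39478792e-05, -8.69590445e-04]), 'wrist_force': array([-1.47302371, -1.55274693,  0.26793464]), 'torque': array([-0.00874126, -0.0151952 ,  0.05107886]), 'finger_force': 0.0, 'gripper_width': 0.09387625277981845}
scene [[380.78691645   0.         254.71778483]
 [  0.         380.78691645 191.76837132]
 [  0.           0.           1.        ]] [[-0.72882842 -0.684682   -0.00443896]
 [-0.37853517  0.40832739 -0.83065027]
 [ 0.57054383 -0.60372122 -0.55677682]] [0.42463773 0.288313   0.78426288]
top [[492.51617385   0.         253.74566918]
 [  0.         492.51617385 190.18177543]
 [  0.           0.           1.        ]] [[ 0.01138817 -0.99989683  0.00875471]
 [-0.99524857 -0.01218104 -0.09660174]
 [ 0.09669842 -0.00761299 -0.99528461]] [0.01052678 0.56124383 1.71531428]
```

View pics/top0.png

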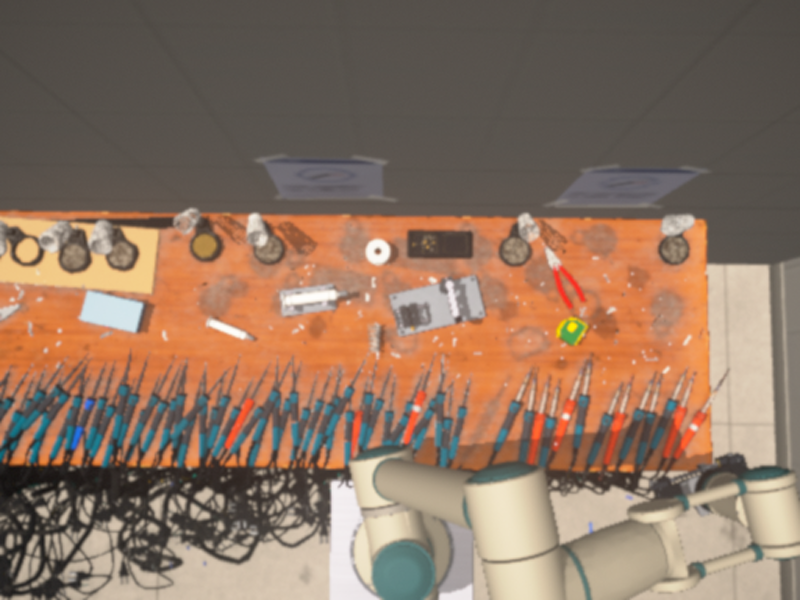

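View pics/scene0.png

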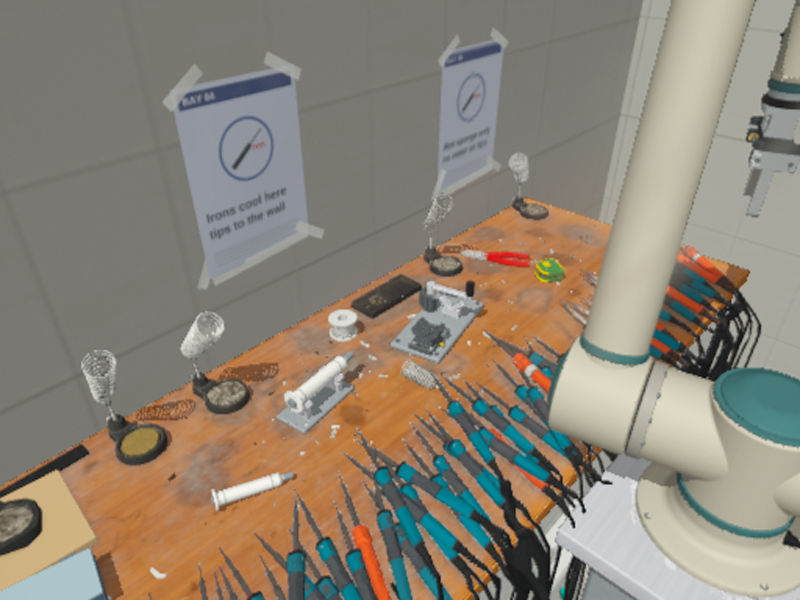

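Candidates for the syringe: the one on the rest at top (310,297) and the bare small look-alike at (230,329). The larger one, on the rest, is meant. The cradle is at (437,304), with its knob at about (455,310). Next is the close crop.

```bash
cat > h.py <<'E'
import numpy as np, cv2
from scipy.spatial.transform import Rotation as Rn
from station import state, imaging
def ray(f,uv,z):
    d=f["R"].T@np.linalg.inv(f["camera_matrix"])@np.array([*uv,1.]); c=-f["R"].T@f["t"]
    return c+d*(z-c[2])/d[2]
def px(f,X):
    p=f["camera_matrix"]@(f["R"]@np.array(X)+f["t"]); return p[:2]/p[2]
def crop(f,x0,y0,x1,y1,s): return cv2.resize(f["img"][y0:y1,x0:x1,::-1],None,fx=s,fy=s,interpolation=cv2.INTER_CUBIC)
E
python3 - <<'E'
from h import *
f=imaging.grab_frame("top"); g=imaging.grab_frame("scene")
a=crop(f,170,170,330,230,5); b=crop(g,170,170,330,230+0,5)
b=crop(g,170,170,330,230,5)
g2=crop(g,170,170,330,280,5)[:550]
cv2.imwrite("pics/topc.png",a); 
E
```

```text
(no output)
```

View pics/topc.png

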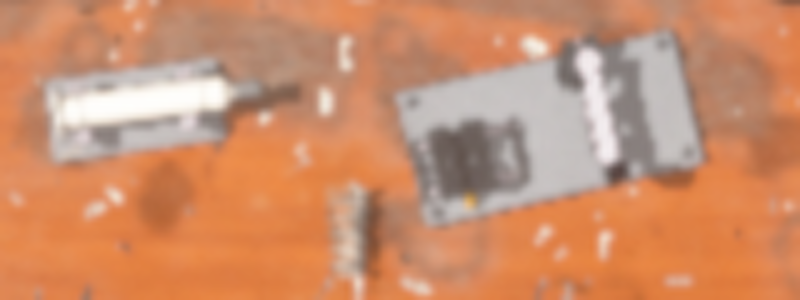

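The close crop confirms the big white barrel lying on the rest. The flange is at the left (65,105) and the nose cap at the right (240,90). The cradle corners are at (398,95), (668,35), (705,160) and (430,225), with the post at (585,55) and the knob at (615,172).

```bash
python3 - <<'E'
from h import *
f=imaging.grab_frame("top")
P=lambda u,v,z: ray(f,(170+u/5,170+v/5),z)
c=[P(u,v,.012) for u,v in [(398,95),(668,35),(705,160),(430,225)]]
for p in c: print(p)
src=np.array([[-.102,.06],[.102,.06],[.102,-.04],[-.102,-.04]]);dst=np.array(c)[:,:2]
ms=src.mean(0);md=dst.mean(0);A=(src-ms).T@(dst-md)
th=np.arctan2(A[0,1]-A[1,0],A[0,0]+A[1,1]);R=np.array([[np.cos(th),-np.sin(th)],[np.sin(th),np.cos(th)]])
t=md-R@ms;print("cradle",t,th,"res",(src@R.T+t-dst)*1e3)
for n,l in dict(knob=(.032,-.035),fixed=(.032,0),slot=(-.07,0),post=(.032,.045)).items(): print(n,R@l+t)
print("knob px meas",P(615,172,.096))
a=P(65,105,.042);b=P(228,93,.042);print("syr",a,b,np.arctan2(*(b-a)[[1,0]]),np.linalg.norm(b-a))
r=[P(u,v,.008) for u,v in [(45,80),(220,62),(228,140),(55,162)]];print("rest",np.mean(r,0),[np.round(x,3) for x in r])
s=state();print(Rn.from_quat(s["ee_rot"]).as_matrix())
w=imaging.grab_frame("wrist");M=np.eye(4);M[:3,:3]=Rn.from_quat(s["ee_rot"]).as_matrix();M[:3,3]=s["position"]
print("cam in tool",M[:3,:3].T@(-w["R"].T@w["t"]-s["position"]),w["R"]@M[:3,:3],w["camera_matrix"][0])
E
```

```text
[0.56660647 0.03188471 0.012     ]
[ 0.61216015 -0.16095092  0.012     ]
[ 0.52273158 -0.18749107  0.012     ]
[0.47409841 0.0080256  0.012     ]
cradle [ 0.53419538 -0.07954887] -1.3267873070644103 res [[ 1.16887496  2.04058895]
 [ 4.90053257 -3.08073355]
 [-2.70861554 -0.70007023]
 [-3.36079199  1.74021483]]
knob [ 0.50796321 -0.11905676]
fixed [ 0.54192641 -0.11060094]
slot [ 0.51728374 -0.01162247]
post [ 0.58559339 -0.09972917]
knob px meas [ 0.50759141 -0.11594459  0.096     ]
syr [0.55372354 0.26501458 0.042     ] [0.56357009 0.15107431 0.042     ] -1.4845920105856654 0.1143649354070477
rest [0.55328352 0.21813966 0.008     ] [array([0.575, 0.284, 0.008]), array([0.589, 0.16 , 0.008]), array([0.533, 0.153, 0.008]), array([0.516, 0.276, 0.008])]
[[ 9.42165801e-01  3.35147094e-01 -1.69157248e-04]
 [ 3.35147126e-01 -9.42165528e-01  7.22029226e-04]
 [ 8.26118691e-05 -7.36963809e-04 -9.99999725e-01]]
cam in tool [ 0.06722015  0.00034809 -0.17893251] [[ 5.41030276e-04  9.99999394e-01  9.59101780e-04]
 [-9.72309087e-01  7.50188705e-04 -2.33697404e-01]
 [-2.33697982e-01 -8.06106005e-04  9.72308903e-01]] [279.37475228   0.         259.20702091]
```

```bash
python3 -m creep '[{"travel":[438,-293,0],"delta_rot":[0,0,0.098]},{"travel":[438,-293,0],"delta_rot":[0,0,0.098]},{"travel":[438,-293,0],"delta_rot":[0,0,0.098]},{"travel":[438,-293,0],"delta_rot":[0,0,0.098]},{"travel":[438,-293,0],"delta_rot":[0,0,0.098]},{"travel":[438,-293,0],"delta_rot":[0,0,0.098]},{"travel":[438,-293,0],"delta_rot":[0,0,0.098]},{"travel":[438,-293,0],"delta_rot":[0,0,0.098]},{"travel":[438,-293,0],"delta_rot":[0,0,0.098]},{"travel":[438,-293,0],"delta_rot":[0,0,0.098]},{"travel":[438,-293,0],"delta_rot":[0,0,0.098]},{"travel":[438,-293,0],"delta_rot":[0,0,0.098]}]' 0; python3 - <<'E'
from h import *
s=state();print(s["clock"],s["position"],Rn.from_quat(s["ee_rot"]).as_euler("xyz"))
w=imaging.grab_frame("wrist");np.savez("w1.npz",**w)
cv2.imwrite("pics/w1.png",cv2.resize(w["img"][:,:,::-1],(800,600),interpolation=cv2.INTER_CUBIC))
E
```

```text
clock: 1.5
position: [0.5089, -0.116, 0.2053]
ee_rot: [0.992, 0.124, 0.0, -0.0]
wrist_force: [-0.3, 0.3, 0.8]
gripper_width: 0.047
finger_force: 0.0
1.5 [ 0.50894216 -0.11602838  0.20531463] [-3.14086261e+00 -1.05546165e-03  2.48633178e-01]
```

View pics/w1.png

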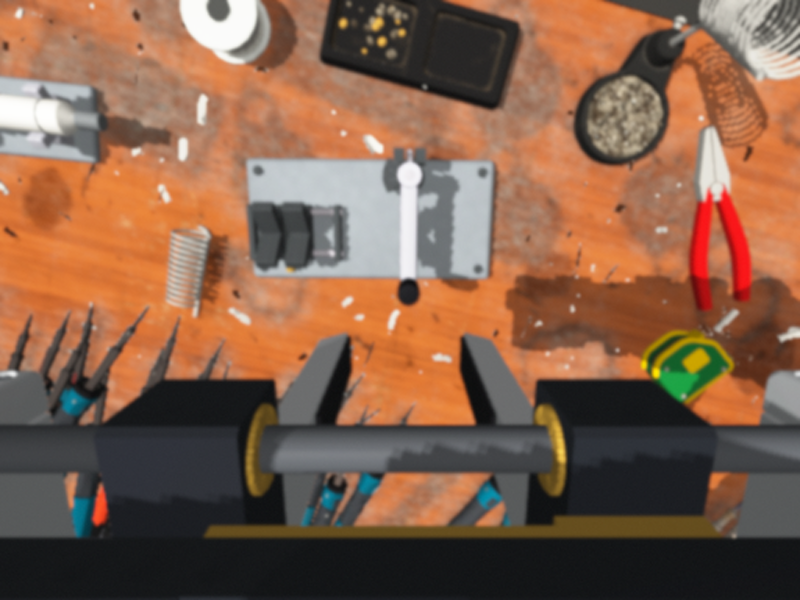

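The wrist view shows the plate corners at (247,160), (492,159), (492,276) and (251,276), the post top at (409,172) and the knob top at (408,290). The saddle's dark lands are at about (264,235) and (296,235).

```bash
python3 - <<'E'
from h import *
f=dict(np.load("w1.npz")); P=lambda u,v,z: ray(f,(u*.64,v*.64),z)
src=np.array([[-.1025,.06],[.1025,.06],[.1025,-.04],[-.1025,-.04],[.032,.045],[.032,-.035]])
dst=np.array([P(*p) for p in [(247,160,.012),(492,159,.012),(492,276,.012),(250,276,.012),(409,172,.070),(408,290,.096)]])[:,:2]
ms=src.mean(0);md=dst.mean(0);A=(src-ms).T@(dst-md)
th=np.arctan2(A[0,1]-A[1,0],A[0,0]+A[1,1]);R=np.array([[np.cos(th),-np.sin(th)],[np.sin(th),np.cos(th)]])
t=md-R@ms;print("cradle",t,th,"res",np.round((src@R.T+t-dst)*1e3,1).tolist())
np.savez("cr.npz",R=R,t=t,th=th)
for n,l in dict(knob=(.032,-.035),fixed=(.032,0),slot=(-.07,0),post=(.032,.045)).items(): print(n,R@l+t)
print("slot px est", R.T@(P(280,235,.045)[:2]-t), "saddle ends",[ (R.T@(P(u,235,.051)[:2]-t))[0] for u in (249,280,284,312)])
print("front end of barrel",P(72,117,.042), "knob", dst[5])
s=state();M=Rn.from_quat(s["ee_rot"]).as_matrix();d=np.array([*dst[5],.067])-s["position"];print("tool d",M.T@d*1e3,"rotz",-(th-np.arctan2(M[1,1],M[0,1])))
E
```

```text
cradle [ 0.5374178  -0.07846373] -1.3203288194384528 res [[1.7, 3.6], [2.6, -1.7], [-1.6, 1.8], [-0.7, -2.8], [-0.1, 0.2], [-1.9, -1.1]]
knob [ 0.51144134 -0.11814021]
fixed [ 0.54534922 -0.10946522]
slot [ 0.52006782 -0.01064796]
post [ 0.58894507 -0.09831166]
slot px est [-0.06721762 -0.00040871] saddle ends [np.float64(-0.08904352799596105), np.float64(-0.06549911954207126), np.float64(-0.06246152460158749), np.float64(-0.04120087621339223)]
front end of barrel [0.56703521 0.15104161 0.042     ] knob [ 0.51337717 -0.1170674 ]
tool d [  5.85763365   0.71483661 138.22598774] rotz -0.003231252464638512
```

```bash
python3 -m creep '[{"travel":[4.5,0.5,40],"delta_rot":[0,0,0]},{"travel":[4.5,0.5,80],"delta_rot":[0,0,0]},{"travel":[4.5,0.5,110],"delta_rot":[0,0,0]},{"travel":[4.5,0.5,125],"delta_rot":[0,0,0]},{"travel":[4.5,0.5,135],"delta_rot":[0,0,0]},{"travel":[4.5,0.5,138],"delta_rot":[0,0,0]},{"travel":[4.5,0.5,138],"delta_rot":[0,0,0]}]' && python3 -m creep '[{"travel":[0,0,0]},{"travel":[0,0,0]},{"travel":[0,0,0]},{"travel":[0,0,0]},{"travel":[0,0,0]},{"travel":[0,0,0]}]' -1; python3 - <<'E'
from h import *
w=imaging.grab_frame("wrist");np.savez("w2.npz",**w)
cv2.imwrite("pics/w2.png",crop(w,150,60,400,250,3))
E
```

```text
clock: 2.25
position: [0.5117, -0.1191, 0.0678]
ee_rot: [0.993, 0.121, 0.0, 0.0]
wrist_force: [1.1, 0.1, -0.4]
gripper_width: 0.0468
finger_force: 0.0validation failed for argument at $[0]...
```

View pics/w2.png

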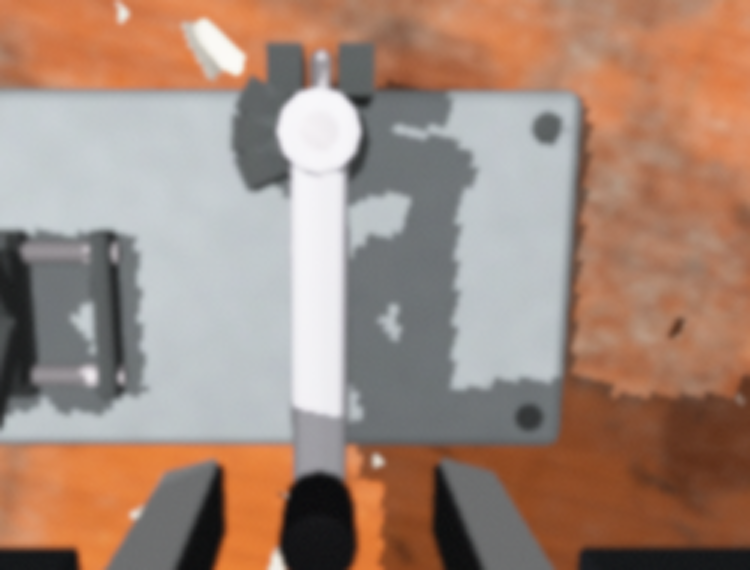

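The knob top (318,535) sits between the fingers, slightly left of the middle (about 327). The bar is straight across and the post cap is at (318,130).

```bash
python3 - <<'E'
from h import *
f=dict(np.load("w2.npz")); s=state();M=Rn.from_quat(s["ee_rot"]).as_matrix()
for n,u,v,z in (("knobtop",318,540,.096),("posttop",318,130,.070)):
    X=ray(f,(150+u/3,60+v/3),z);print(n,X,M.T@(X-s["position"])*1e3)
E
```

```text
knobtop [ 0.51310643 -0.11712312  0.096     ] [  1.45871934  -1.62480167 -27.75312116]
posttop [ 0.58828966 -0.09835996  0.07      ] [78.91720245 -1.76443705 -1.66216979]
```

```bash
python3 -m creep '[{"travel":[0,0,0],"delta_rot":[0,0,0]},{"travel":[0,0,0],"delta_rot":[0,0,0]},{"travel":[0,0,0],"delta_rot":[0,0,0]},{"travel":[0,0,0],"delta_rot":[0,0,0]},{"travel":[0,0,0],"delta_rot":[0,0,0]}]' -1
```

```text
clock: 2.8
position: [0.5118, -0.1182, 0.0677]
ee_rot: [0.993, 0.122, 0.0, 0.0]
wrist_force: [0.4, 0.6, 2.0]
gripper_width: 0.0153
finger_force: 30.0
```

```bash
python3 -m creep '[{"travel":[0,0,-4],"delta_rot":[0,0,0]},{"travel":[0,0,-8],"delta_rot":[0,0,0]},{"travel":[0,0,-12],"delta_rot":[0,0,0]},{"travel":[0,0,-16.5],"delta_rot":[0,0,0]},{"travel":[0,0,-16.5],"delta_rot":[0,0,0]},{"travel":[0,0,-16.5],"delta_rot":[0,0,0]}]'
```

```text
clock: 3.4
position: [0.5119, -0.1182, 0.084]
ee_rot: [0.993, 0.122, 0.0, 0.0]
wrist_force: [3.4, 0.8, -6.5]
gripper_width: 0.0154
finger_force: 30.0
```

Force −6.5 N as expected with the bar lifted 16 mm.

```bash
python3 -m creep '[{"travel":[0.6,9.5,0],"delta_rot":[0,0,-0.12]},{"travel":[2.3,18.9,0],"delta_rot":[0,0,-0.24]},{"travel":[5.1,28,0],"delta_rot":[0,0,-0.36]},{"travel":[9,36.7,0],"delta_rot":[0,0,-0.48]},{"travel":[13.9,44.9,0],"delta_rot":[0,0,-0.6]},{"travel":[19.7,52.4,0],"delta_rot":[0,0,-0.72]},{"travel":[19.7,52.4,0],"delta_rot":[0,0,-0.72]}]' && python3 -m creep '[{"travel":[0.6,9.5,0],"delta_rot":[0,0,-0.12]},{"travel":[2.3,18.9,0],"delta_rot":[0,0,-0.24]},{"travel":[5.1,28,0],"delta_rot":[0,0,-0.36]},{"travel":[9,36.7,0],"delta_rot":[0,0,-0.48]},{"travel":[13.9,44.9,0],"delta_rot":[0,0,-0.6]},{"travel":[19.7,52.4,0],"delta_rot":[0,0,-0.72]},{"travel":[23.8,56.6,0],"delta_rot":[0,0,-0.79]},{"travel":[23.8,56.6,0],"delta_rot":[0,0,-0.79]}]'
```

```text
clock: 4.1
position: [0.544, -0.1637, 0.0834]
ee_rot: [0.886, 0.463, 0.0, -0.001]
wrist_force: [2.9, 4.3, -5.4]
gripper_width: 0.0152
finger_force: 30.0
clock: 4.9
position: [0.6026, -0.1758, 0.083]
ee_rot: [0.64, 0.768, -0.0, -0.002]
wrist_force: [0.9, 3.1, -6.8]
gripper_width: 0.0154
finger_force: 30.0
```

```bash
python3 -m creep '[{"travel":[0,0,1],"delta_rot":[0,0,0]},{"travel":[0,0,2],"delta_rot":[0,0,0]},{"travel":[0,0,3],"delta_rot":[0,0,0]},{"travel":[0,0,3.5],"delta_rot":[0,0,0]},{"travel":[0,0,3.5],"delta_rot":[0,0,0]}]' && python3 -m creep '[{"travel":[0,0,3.5],"delta_rot":[0,0,0]},{"travel":[0,0,0],"delta_rot":[0,0,0]},{"travel":[0,0,0],"delta_rot":[0,0,0]},{"travel":[0,0,-30],"delta_rot":[0,0,0]},{"travel":[0,0,-70],"delta_rot":[0,0,0]},{"travel":[0,0,-110],"delta_rot":[0,0,0]},{"travel":[0,0,-125],"delta_rot":[0,0,0]},{"travel":[0,0,-125],"delta_rot":[0,0,0]}]' 0
python3 - <<'E'
from h import *
s=state();M=Rn.from_quat(s["ee_rot"]).as_matrix();c=np.load("cr.npz")
print(s["clock"],s["position"],M[:2,:2])
a=np.array([.5537,.2650]);b=np.array([.567,.151]);u=(b-a)/np.linalg.norm(b-a)
o=a+.047*u;print("syr org",o,"ang",np.arctan2(u[1],u[0]),"cradle",c["th"])
print("tool d",M.T@(np.array([*o,.2])-s["position"])*1e3)
# want tool x = -u
tx=np.arctan2(M[1,0],M[0,0]);w=np.arctan2(-u[1],-u[0]);print("delta rot z",-(w-tx))
E
```

```text
clock: 5.4
position: [0.6024, -0.1761, 0.0802]
ee_rot: [0.64, 0.768, 0.0, -0.001]
wrist_force: [0.4, 5.8, -5.0]
gripper_width: 0.0158
finger_force: 30.0
clock: 6.2
position: [0.6054, -0.1787, 0.2097]
ee_rot: [0.64, 0.769, 0.001, 0.004]
wrist_force: [0.3, -0.4, -0.9]
gripper_width: 0.0466
finger_force: 0.0
6.2 [ 0.60538726 -0.17867602  0.20966208] [[-0.18151274  0.98336079]
 [ 0.98337326  0.18154678]]
syr org [0.55914639 0.21831663] ang -1.4546546999149066 cradle -1.3203288194384528
tool d [398.83832494  26.5384216    7.6445715 ]
delta rot z 0.06638568621341912
```

```bash
python3 -m creep '[{"travel":[45,4,0],"delta_rot":[0,0,0]},{"travel":[90,8,0],"delta_rot":[0,0,0]},{"travel":[135,12,0],"delta_rot":[0,0,0]},{"travel":[180,16,0],"delta_rot":[0,0,0]},{"travel":[225,20,0],"delta_rot":[0,0,0.066]},{"travel":[270,24,0],"delta_rot":[0,0,0.066]},{"travel":[315,26,0],"delta_rot":[0,0,0.066]},{"travel":[340,26,0],"delta_rot":[0,0,0.066]},{"travel":[340,26,0],"delta_rot":[0,0,0.066]},{"travel":[340,26,0],"delta_rot":[0,0,0.066]}]'
python3 - <<'E'
from h import *
w=imaging.grab_frame("wrist");np.savez("w3.npz",**w)
cv2.imwrite("pics/w3.png",crop(w,106,10,406,230,2.66))
f=imaging.grab_frame("scene");cv2.imwrite("pics/sc3.png",crop(f,150,150,350,300,4));np.savez("s3.npz",**f)
E
```

```text
clock: 7.2
position: [0.5667, 0.1615, 0.2044]
ee_rot: [0.664, 0.748, -0.001, 0.0]
wrist_force: [0.5, 0.3, -0.1]
gripper_width: 0.0471
finger_force: 0.0
```

View pics/w3.png

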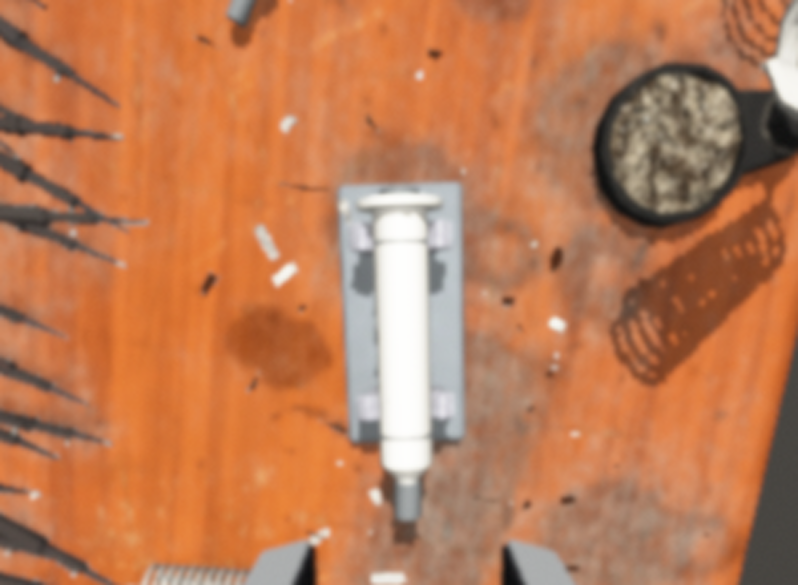

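View pics/sc3.png

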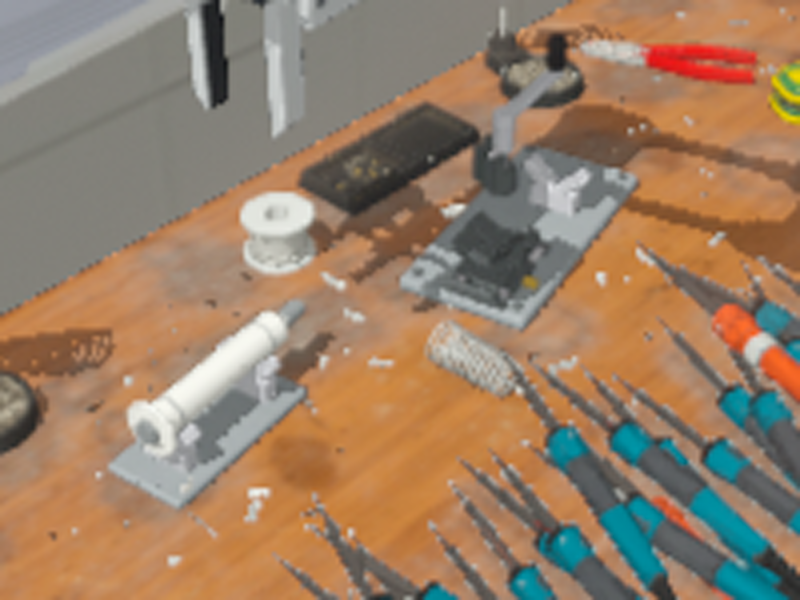

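The syringe axis runs from the flange (400,203) to the barrel's front end (406,468) in the wrist crop. The scene view shows the bar parked up and turned aside.

```bash
python3 - <<'E'
from h import *
f=dict(np.load("w3.npz")); s=state();M=Rn.from_quat(s["ee_rot"]).as_matrix()
P=lambda u,v,z: ray(f,(106+u/2.66,10+v/2.66),z)
a=P(400,203,.042);b=P(406,468,.042);m=P(402.5,330,.042)
u=(b-a)/np.linalg.norm(b-a);o=a+.045*u
print(a,b,"len",np.linalg.norm(b-a),"width",np.linalg.norm(P(378,330,.042)-P(428,330,.042)),"ang",np.arctan2(u[1],u[0]))
print("flange w",np.linalg.norm(P(358,203,.042)-P(442,203,.042)))
r=np.mean([P(340,185,.008),P(462,182,.008),P(464,440,.008),P(350,440,.008)],0);print("rest",r)
tgt=np.array([*o[:2],.042-.019]);print("tool d",M.T@(tgt-s["position"])*1e3,"m",M.T@(m-s["position"])*1e3)
print("rotz",-(np.arctan2(-u[1],-u[0])-np.arctan2(M[1,0],M[0,0])))
E
```

```text
[0.55012333 0.26957826 0.042     ] [0.56657014 0.15315827 0.042     ] len 0.1175759887000359 width 0.022509123426776877 ang -1.4304537413412948
flange w 0.036388777130772626
rest [0.55738245 0.22136209 0.008     ]
tool d [ 65.54152341  -3.14104337 181.73781893] m [ 56.5740223   -3.10816341 162.74852446]
rotz -0.024411751691758576
```

```bash
python3 -m creep '[{"travel":[40,-3,0],"delta_rot":[0,0,-0.024]},{"travel":[65.5,-3,0],"delta_rot":[0,0,-0.024]},{"travel":[65.5,-3,40],"delta_rot":[0,0,-0.024]},{"travel":[65.5,-3,80],"delta_rot":[0,0,-0.024]},{"travel":[65.5,-3,120],"delta_rot":[0,0,-0.024]},{"travel":[65.5,-3,150],"delta_rot":[0,0,-0.024]},{"travel":[65.5,-3,170],"delta_rot":[0,0,-0.024]},{"travel":[65.5,-3,180],"delta_rot":[0,0,-0.024]},{"travel":[65.5,-3,181],"delta_rot":[0,0,-0.024]},{"travel":[65.5,-3,181],"delta_rot":[0,0,-0.024]}]' && python3 -m creep '[{"travel":[0,0,0],"delta_rot":[0,0,0]},{"travel":[0,0,0],"delta_rot":[0,0,0]},{"travel":[0,0,0],"delta_rot":[0,0,0]},{"travel":[0,0,0],"delta_rot":[0,0,0]}]' -1
```

```text
clock: 8.3
position: [0.5575, 0.2261, 0.0251]
ee_rot: [0.656, 0.755, 0.0, 0.0]
wrist_force: [0.7, 0.6, 0.1]
gripper_width: 0.0469
finger_force: 0.0
clock: 8.7
position: [0.5557, 0.2266, 0.0251]
ee_rot: [0.655, 0.755, -0.0, -0.0]
wrist_force: [-2.4, -1.7, 4.4]
gripper_width: 0.0235
finger_force: 30.0
```

```bash
python3 -m creep '[{"travel":[0,0,-15],"delta_rot":[0,0,0]},{"travel":[0,0,-45],"delta_rot":[0,0,0]},{"travel":[0,0,-85],"delta_rot":[0,0,0]},{"travel":[0,0,-115],"delta_rot":[0,0,0]},{"travel":[-30,-7,-130],"delta_rot":[0,0,0]},{"travel":[-70,-16,-130],"delta_rot":[0,0,-0.02]},{"travel":[-115,-27,-130],"delta_rot":[0,0,-0.05]},{"travel":[-160,-37,-130],"delta_rot":[0,0,-0.08]},{"travel":[-205,-47,-130],"delta_rot":[0,0,-0.109]},{"travel":[-245,-56,-130],"delta_rot":[0,0,-0.109]},{"travel":[-270,-62,-130],"delta_rot":[0,0,-0.109]},{"travel":[-278,-64,-130],"delta_rot":[0,0,-0.109]}]' && python3 -m creep '[{"travel":[0,0,0],"delta_rot":[0,0,0]},{"travel":[0,0,0],"delta_rot":[0,0,0]}]'
python3 - <<'E'
from h import *
s=state();np.savez("st4.npz",p=s["position"],q=s["ee_rot"])
w=imaging.grab_frame("wrist");np.savez("w4.npz",**w)
cv2.imwrite("pics/w4.png",crop(w,106,10,406,230,2.66))
E
```

```text
clock: 9.9
position: [0.5321, -0.0601, 0.1545]
ee_rot: [0.615, 0.789, -0.0, 0.0]
wrist_force: [-0.1, 0.1, -1.4]
gripper_width: 0.0236
finger_force: 30.0
clock: 10.1
position: [0.5324, -0.0565, 0.1544]
ee_rot: [0.613, 0.79, 0.0, -0.0]
wrist_force: [-0.1, -0.1, -1.2]
gripper_width: 0.0227
finger_force: 30.0
```

View pics/w4.png

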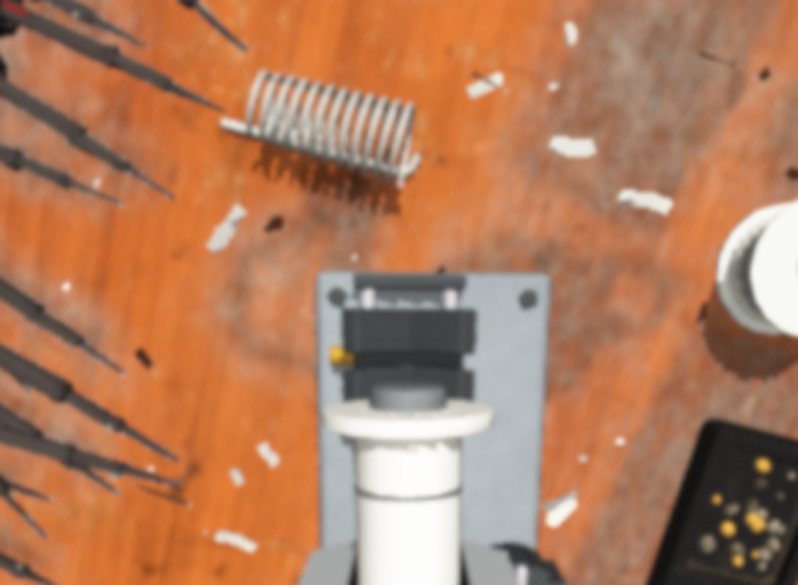

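The saddle's slot shows as a dark band at v≈352–369, centred at (410,360). The flange's widest line is at v≈415, from u 326 to 493, and the plate's rear corners are at (316,272) and (551,272).

```bash
python3 - <<'E'
from h import *
f=dict(np.load("w4.npz")); s=np.load("st4.npz");M=Rn.from_quat(s["q"]).as_matrix();p=s["p"];c=np.load("cr.npz");R,t=c["R"],c["t"]
P=lambda u,v,z: ray(f,(106+u/2.66,10+v/2.66),z)
loc=lambda X:(M.T@(X-p)*1e3).round(1)
cl=lambda X:(R.T@(X[:2]-t)*1e3).round(1)
for n,X in dict(slot=P(410,360,.051),rl0=P(410,308,.051),rl1=P(410,352,.051),fl0=P(410,369,.051),left=P(346,330,.051),right=P(474,330,.051),fl=P(409.5,415,.1715),fla=P(326,415,.1715),flb=P(493,415,.1715),pl=P(316,272,.012),pr=P(551,272,.012)).items(): print(n,X.round(4),"tool",loc(X),"cradle",cl(X))
print("tool x ang",np.arctan2(M[1,0],M[0,0])-np.pi, "p",p)
g=f["img"].astype(float).mean(2);cols=[106+int(u/2.66) for u in(375,385,435,445)];print(g[120:160,cols].mean(1).round().astype(int))
E
```

```text
slot [ 0.5216 -0.0111  0.051 ] tool [ 46.5   0.8 103.4] cradle [-69.2   1.3]
rl0 [0.5168 0.0073 0.051 ] tool [ 65.5   0.7 103.5] cradle [-88.2   1.3]
rl1 [ 0.5208 -0.0083  0.051 ] tool [ 49.5   0.8 103.4] cradle [-72.1   1.3]
fl0 [ 0.5224 -0.0144  0.051 ] tool [ 43.1   0.8 103.4] cradle [-65.8   1.3]
left [ 0.4957 -0.0063  0.051 ] tool [ 57.5 -23.1 103.4] cradle [-80.2 -22.5]
right [0.5419 0.0055 0.051 ] tool [ 57.6  24.6 103.5] cradle [-80.2  25.2]
fl [ 0.5219 -0.0145  0.1715] tool [ 43.3   0.3 -17.1] cradle [-65.8   0.9]
fla [ 0.5042 -0.019   0.1715] tool [ 43.3 -18.  -17.1] cradle [-65.8 -17.4]
flb [ 0.5397 -0.0099  0.1715] tool [ 43.3  18.6 -17.1] cradle [-65.8  19.2]
pl [0.4754 0.0116 0.012 ] tool [ 79.9 -38.3 142.5] cradle [-102.6  -37.7]
pr [0.5703 0.0359 0.012 ] tool [ 80.   59.6 142.5] cradle [-102.7   60.2]
tool x ang -1.320429995363572 p [ 0.53235465 -0.05645928  0.15439831]
[136 144 150 160 165 148 110  79  70  70  70  71  70  71  71  70  70  69
  69  69  68  63  56  51  52  51  49  52  61  68  70  70  71  74  81  92
 104 112 116 118]
```

```bash
python3 -m creep '[{"travel":[3.5,0.5,20],"delta_rot":[0,0,0]},{"travel":[3.5,0.5,50],"delta_rot":[0,0,0]},{"travel":[3.5,0.5,80],"delta_rot":[0,0,0]},{"travel":[3.5,0.5,98],"delta_rot":[0,0,0]},{"travel":[3.5,0.5,106],"delta_rot":[0,0,0]},{"travel":[3.5,0.5,106],"delta_rot":[0,0,0]},{"travel":[3.5,0.5,106],"delta_rot":[0,0,0]}]' && python3 -m creep '[{"travel":[0,0,2],"delta_rot":[0,0,0]},{"travel":[0,0,4],"delta_rot":[0,0,0]},{"travel":[0,0,6],"delta_rot":[0,0,0]},{"travel":[0,0,7],"delta_rot":[0,0,0]},{"travel":[0,0,7],"delta_rot":[0,0,0]}]'
```

```text
clock: 10.85
position: [0.5328, -0.0536, 0.0492]
ee_rot: [0.613, 0.79, 0.0, 0.001]
wrist_force: [0.6, -1.1, -0.7]
gripper_width: 0.0232
finger_force: 30.0
clock: 11.35
position: [0.5318, -0.0542, 0.0414]
ee_rot: [0.613, 0.79, -0.0, -0.0]
wrist_force: [-0.4, 0.2, 0.0]
gripper_width: 0.0237
finger_force: 30.0
```

```bash
python3 -m creep '[{"travel":[0,0,1],"delta_rot":[0,0,0]},{"travel":[0,0,2],"delta_rot":[0,0,0]},{"travel":[0,0,2],"delta_rot":[0,0,0]}]'; python3 -m creep '[{"travel":[0,0,1],"delta_rot":[0,0,0]},{"travel":[0,0,1],"delta_rot":[0,0,0]}]'; python3 -c "
from station import state
s=state();print(s['position'],s['wrist_force'],s['torque'])"
```

```text
clock: 11.65
position: [0.5318, -0.0541, 0.0393]
ee_rot: [0.613, 0.79, -0.0, -0.0]
wrist_force: [-0.2, 0.6, -0.8]
gripper_width: 0.0235
finger_force: 30.0
clock: 11.85
position: [0.5318, -0.0541, 0.0383]
ee_rot: [0.613, 0.79, -0.0, -0.0]
wrist_force: [-0.5, 0.8, -1.8]
gripper_width: 0.0233
finger_force: 30.0
[ 0.53183441 -0.05410602  0.03833203] [-0.46073414  0.84920861 -1.76474551] [ 0.0013508  -0.10422619 -0.02137946]
```

```bash
python3 -m creep '[{"travel":[0,0,1],"delta_rot":[0,0,0]},{"travel":[0,0,2],"delta_rot":[0,0,0]},{"travel":[0,0,2],"delta_rot":[0,0,0]}]'; python3 -m creep '[{"travel":[0,0,1],"delta_rot":[0,0,0]},{"travel":[0,0,2],"delta_rot":[0,0,0]},{"travel":[0,0,2],"delta_rot":[0,0,0]}]'; python3 -c "
from h import *
s=state();print(s['position'],s['wrist_force'],s['torque'])
w=imaging.grab_frame('wrist');np.savez('w5.npz',**w);cv2.imwrite('pics/w5.png',crop(w,156,100,356,250,4))"
```

```text
clock: 12.15
position: [0.5318, -0.0541, 0.0363]
ee_rot: [0.613, 0.79, -0.0, -0.0]
wrist_force: [-0.6, 0.5, -0.7]
gripper_width: 0.0231
finger_force: 30.0
clock: 12.45
position: [0.5318, -0.0541, 0.0343]
ee_rot: [0.613, 0.79, -0.0, -0.0]
wrist_force: [-0.8, -0.2, -1.3]
gripper_width: 0.0234
finger_force: 30.0
[ 0.53175305 -0.05408872  0.03428543] [-0.78436369 -0.16264016 -1.3091576 ] [-0.07590726 -0.03058824  0.02066153]
```

View pics/w5.png

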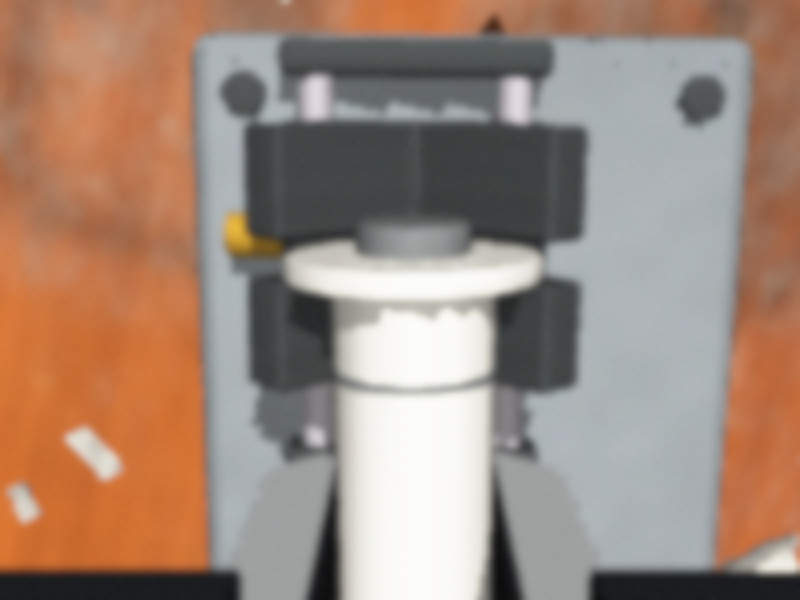

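The flange (285–545, v≈265) is entering the slot between the lands, and the barrel is centred on the vee bottom (u≈414). No contact force so far.

```bash
R='{"travel":[0,0,1],"delta_rot":[0,0,0]}'; python3 -m creep '[{"travel":[0,0,1],"delta_rot":[0,0,0]},{"travel":[0,0,1],"delta_rot":[0,0,0]}]'; python3 -m creep '[{"travel":[0,0,1],"delta_rot":[0,0,0]},{"travel":[0,0,1],"delta_rot":[0,0,0]}]';  python3 -m creep '[{"travel":[0,0,0.7],"delta_rot":[0,0,0]},{"travel":[0,0,0.7],"delta_rot":[0,0,0]}]'
```

```text
clock: 12.7
position: [0.5318, -0.0541, 0.0334]
ee_rot: [0.613, 0.79, -0.0, -0.0]
wrist_force: [0.2, -0.9, -0.6]
gripper_width: 0.0235
finger_force: 30.0
clock: 12.9
position: [0.5318, -0.0541, 0.0324]
ee_rot: [0.613, 0.79, -0.0, -0.0]
wrist_force: [0.2, 0.6, -0.2]
gripper_width: 0.0234
finger_force: 30.0
clock: 13.1
position: [0.5319, -0.0541, 0.0318]
ee_rot: [0.613, 0.79, -0.0, 0.0]
wrist_force: [-0.8, -0.1, -0.2]
gripper_width: 0.0232
finger_force: 30.0
```

```bash
python3 -m creep '[{"travel":[0,0,0.5],"delta_rot":[0,0,0]},{"travel":[0,0,0.5],"delta_rot":[0,0,0]}]';  python3 -m creep '[{"travel":[0,0,0.4],"delta_rot":[0,0,0]},{"travel":[0,0,0.4],"delta_rot":[0,0,0]}]'
```

```text
clock: 13.3
position: [0.5319, -0.0541, 0.0317]
ee_rot: [0.613, 0.79, -0.0, 0.0]
wrist_force: [-2.0, 1.1, 4.0]
gripper_width: 0.0235
finger_force: 30.0
clock: 13.5
position: [0.5319, -0.0541, 0.0317]
ee_rot: [0.613, 0.79, -0.0, 0.0]
wrist_force: [-2.7, 0.8, 7.2]
gripper_width: 0.0234
finger_force: 30.0
```

```bash
python3 -m creep '[{"travel":[0,0,-0.8],"delta_rot":[0,0,0]},{"travel":[0,0,-0.8],"delta_rot":[0,0,0]}]'; python3 -m creep '[{"travel":[0,0,0],"delta_rot":[0,0,0]},{"travel":[0,0,0],"delta_rot":[0,0,0]},{"travel":[0,0,0],"delta_rot":[0,0,0]},{"travel":[0,0,-10],"delta_rot":[0,0,0]},{"travel":[0,0,-40],"delta_rot":[0,0,0]},{"travel":[0,0,-80],"delta_rot":[0,0,0]},{"travel":[0,0,-120],"delta_rot":[0,0,0]},{"travel":[0,0,-150],"delta_rot":[0,0,0]},{"travel":[0,0,-150],"delta_rot":[0,0,0]},{"travel":[0,0,-150],"delta_rot":[0,0,0]}]' 0;python3 -c "
from h import *
s=state();np.savez('st6.npz',p=s['position'],q=s['ee_rot'])
w=imaging.grab_frame('wrist');np.savez('w6.npz',**w);a=crop(w,156,100,356,250,4)
g=imaging.grab_frame('scene');b=crop(g,245,175,325,245,5);np.savez('s6.npz',**g)
a=cv2.resize(a,(400,300));b=cv2.resize(b,(400,350))
cv2.imwrite('pics/w6.png',np.hstack([cv2.copyMakeBorder(a,0,50,0,0,0),b]))"
```

```text
clock: 13.7
position: [0.5319, -0.0541, 0.0318]
ee_rot: [0.613, 0.79, 0.0, 0.0]
wrist_force: [-1.5, 0.8, 3.8]
gripper_width: 0.0236
finger_force: 30.0
clock: 14.7
position: [0.532, -0.0541, 0.1824]
ee_rot: [0.613, 0.79, 0.0, 0.001]
wrist_force: [-0.2, -1.3, -0.1]
gripper_width: 0.0469
finger_force: 0.0
```

View pics/w6.png

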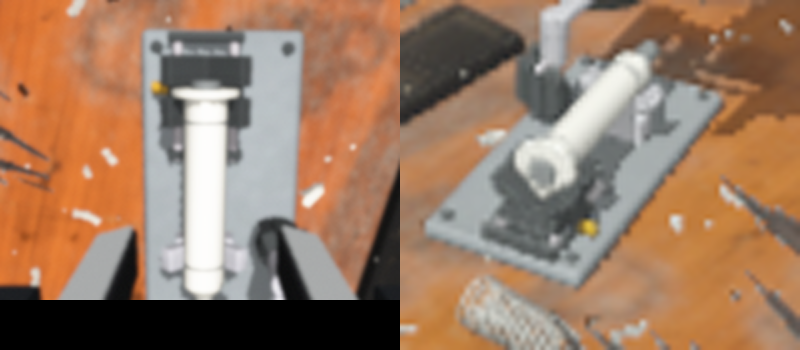

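```bash
python3 - <<'E'
from h import *
c=np.load("cr.npz");R,t=c["R"],c["t"]
W=lambda x,y,z:np.array([*(R@[x,y]+t),z])
w=dict(np.load("w6.npz"));g=dict(np.load("s6.npz"))
for z in (.048,.058):
  for x in (-.0692,):
    q=lambda p:((px(w,p)-[156,100])*2).round(1)
    r=lambda p:((px(g,p)-[245,175])*5+[400,0]).round(1)
    print(z,"wrist flange edges",q(W(x,.001-.019,z)),q(W(x,.001+.019,z)),"scene flange ctr/top/left",r(W(x,.001,z)),r(W(x-.0017,.001,z+.019)),r(W(x,.001-.019,z)),r(W(x,.001+.019,z)),r(W(x,.001,z-.019)))
print("front end",((px(w,W(.048,.001,.048))-[156,100])*2),((px(g,W(.048,.001,.048))-[245,175])*5+[400,0]))
cv2.imwrite("pics/z6.png",np.hstack([crop(g,260,195,290,222,13),crop(w,235,135,280,175,9)[:351,:405]]) )
E
```

```text
0.048 wrist flange edges [172.5  90.4] [241.   90.4] scene flange ctr/top/left [542.2 167.4] [541.6 141.2] [572.9 177.1] [511.9 157.8] [541.4 194.6]
0.058 wrist flange edges [171.4  91.8] [242.1  91.8] scene flange ctr/top/left [542.6 152.8] [542.  126.4] [573.5 162.5] [512.1 143.3] [541.8 180.3]
front end [206.67382924 286.64844699] [629.14577716  65.93503896]
```

View pics/z6.png

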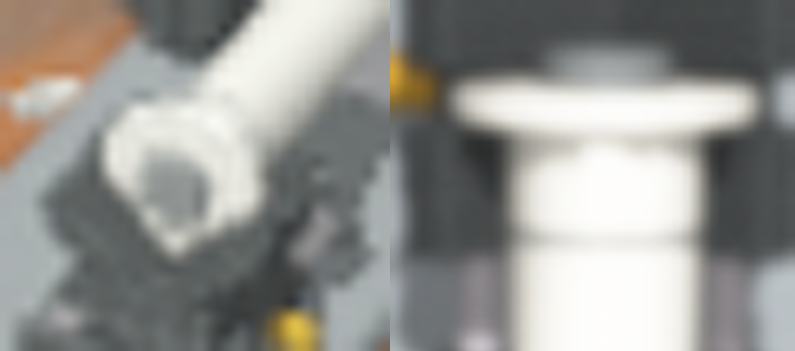

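The flange is in the slot behind the rear land: its lower half is hidden and its top edge matches the seated prediction (about 137 against 141, and 126 if unseated). Next I go back to the knob.

```bash
python3 -m creep '[{"travel":[-40,11,0],"delta_rot":[0,0,0.084]},{"travel":[-80,22,0],"delta_rot":[0,0,0.084]},{"travel":[-115,32,0],"delta_rot":[0,0,0.084]},{"travel":[-135.5,38,0],"delta_rot":[0,0,0.084]},{"travel":[-135.5,38,0],"delta_rot":[0,0,0.084]},{"travel":[-135.5,38,30],"delta_rot":[0,0,0.084]},{"travel":[-135.5,38,65],"delta_rot":[0,0,0.084]},{"travel":[-135.5,38,90],"delta_rot":[0,0,0.084]},{"travel":[-135.5,38,102],"delta_rot":[0,0,0.084]},{"travel":[-135.5,38,102],"delta_rot":[0,0,0.084]}]'; python3 - <<'E'
from h import *
s=state();w=imaging.grab_frame("wrist");np.savez("w7.npz",**w)
M=Rn.from_quat(s["ee_rot"]).as_matrix();print(np.degrees(np.arctan2(M[1,0],M[0,0])))
q=lambda x,y,z:px(w,s["position"]+M@np.array([x,y,z])).round()
u0,v0=q(0,0,-.028);print("expected knob top px",u0,v0)
g=w["img"].astype(int).mean(2);v=int(v0)
for r in (v-12,v-6,v,v+6): print(r,g[r,int(u0)-30:int(u0)+31:3].round().astype(int))
E
```

```text
clock: 15.8
position: [0.6001, -0.1744, 0.0773]
ee_rot: [0.646, 0.763, -0.001, -0.003]
wrist_force: [0.7, -0.5, 0.4]
gripper_width: 0.0468
finger_force: 0.0
99.543874856114
expected knob top px 259.0 243.0
231 [137 132 125 134 138 144 137 113  25  19  19  21  21  20  18  89 166 156
 150 145 142]
237 [ 88 123 128 132 138 138 127  89  19  20  25  30  28  23  18  41 133  94
  92 106 131]
243 [ 77 127 134 131 122 120 115  65  28  34  35  34  35  35  34  31  86  93
  91  89 112]
249 [ 72 110 118 108 114 114 101  45  32  32  33  32  33  33  32  35  83  91
  89  83 109]
```

```bash
python3 -m creep '[{"travel":[0,0,0],"delta_rot":[0,0,0]},{"travel":[0,0,0],"delta_rot":[0,0,0]},{"travel":[0,0,0],"delta_rot":[0,0,0]},{"travel":[0,0,0],"delta_rot":[0,0,0]},{"travel":[0,0,0],"delta_rot":[0,0,0]}]' -1; python3 -m creep '[{"travel":[0,0,-1.5],"delta_rot":[0,0,0]},{"travel":[0,0,-3],"delta_rot":[0,0,0]},{"travel":[0,0,-3.5],"delta_rot":[0,0,0]},{"travel":[0,0,-3.5],"delta_rot":[0,0,0]}]'
```

```text
clock: 16.35
position: [0.6026, -0.1762, 0.0803]
ee_rot: [0.646, 0.763, 0.0, 0.001]
wrist_force: [0.3, 0.2, 0.6]
gripper_width: 0.0153
finger_force: 30.0
clock: 16.75
position: [0.6019, -0.1758, 0.0825]
ee_rot: [0.646, 0.763, -0.0, -0.001]
wrist_force: [0.8, -0.1, -6.6]
gripper_width: 0.0155
finger_force: 30.0
```

```bash
python3 -m creep '[{"travel":[0.6,-9.6,0],"delta_rot":[0,0,0.12]},{"travel":[2.3,-19,0],"delta_rot":[0,0,0.24]},{"travel":[5.1,-28.2,0],"delta_rot":[0,0,0.36]},{"travel":[9,-36.9,0],"delta_rot":[0,0,0.48]},{"travel":[14,-45.2,0],"delta_rot":[0,0,0.6]},{"travel":[19.9,-52.8,0],"delta_rot":[0,0,0.72]},{"travel":[19.9,-52.8,0],"delta_rot":[0,0,0.72]}]'
```

```text
clock: 17.45
position: [0.5462, -0.1648, 0.0831]
ee_rot: [0.874, 0.487, -0.0, 0.0]
wrist_force: [1.0, -1.3, -6.8]
gripper_width: 0.0155
finger_force: 30.0
```

```bash
python3 -m creep '[{"travel":[0.6,-9.6,0],"delta_rot":[0,0,0.12]},{"travel":[2.3,-19,0],"delta_rot":[0,0,0.24]},{"travel":[5.1,-28.2,0],"delta_rot":[0,0,0.36]},{"travel":[9,-36.9,0],"delta_rot":[0,0,0.48]},{"travel":[14,-45.2,0],"delta_rot":[0,0,0.6]},{"travel":[18.4,-51,0],"delta_rot":[0,0,0.7]},{"travel":[21.6,-54.1,0],"delta_rot":[0,0,0.76]},{"travel":[21.6,-54.1,0],"delta_rot":[0,0,0.76]},{"travel":[21.6,-54.1,0],"delta_rot":[0,0,0.76]}]'
```

```text
clock: 18.35
position: [0.5121, -0.1185, 0.083]
ee_rot: [0.992, 0.13, -0.0, 0.0]
wrist_force: [-0.5, -0.7, -5.6]
gripper_width: 0.0155
finger_force: 30.0
```

```bash
python3 -m creep '[{"travel":[0,0,1],"delta_rot":[0,0,0]},{"travel":[0,0,2],"delta_rot":[0,0,0]},{"travel":[0,0,3],"delta_rot":[0,0,0]},{"travel":[0,0,4],"delta_rot":[0,0,0]},{"travel":[0,0,5],"delta_rot":[0,0,0]},{"travel":[0,0,5],"delta_rot":[0,0,0]}]'
```

```text
clock: 18.95
position: [0.5121, -0.1184, 0.078]
ee_rot: [0.992, 0.128, -0.0, 0.0]
wrist_force: [-0.1, -1.4, -5.6]
gripper_width: 0.0154
finger_force: 30.0
```

Still carrying the spring load below the collar height (12.5 mm would be about z 0.080), so the pin is in the notch. I continue down.

```bash
python3 -m creep '[{"travel":[0,0,1],"delta_rot":[0,0,0]},{"travel":[0,0,2],"delta_rot":[0,0,0]},{"travel":[0,0,3],"delta_rot":[0,0,0]},{"travel":[0,0,4],"delta_rot":[0,0,0]},{"travel":[0,0,5],"delta_rot":[0,0,0]},{"travel":[0,0,5],"delta_rot":[0,0,0]}]'; python3 -m creep '[{"travel":[0,0,0.5],"delta_rot":[0,0,0]},{"travel":[0,0,1],"delta_rot":[0,0,0]},{"travel":[0,0,1],"delta_rot":[0,0,0]}]'; python3 -m creep '[{"travel":[0,0,0.5],"delta_rot":[0,0,0]},{"travel":[0,0,0.5],"delta_rot":[0,0,0]}]'
```

```text
clock: 19.55
position: [0.5121, -0.1183, 0.073]
ee_rot: [0.992, 0.128, -0.0, -0.0]
wrist_force: [-0.6, -1.6, -5.3]
gripper_width: 0.0151
finger_force: 30.0
clock: 19.85
position: [0.5121, -0.1183, 0.0721]
ee_rot: [0.992, 0.128, -0.0, 0.0]
wrist_force: [-0.5, -2.2, -4.8]
gripper_width: 0.0154
finger_force: 30.0
clock: 20.05
position: [0.5121, -0.1183, 0.0716]
ee_rot: [0.992, 0.128, -0.0, 0.0]
wrist_force: [-1.5, -2.4, -4.3]
gripper_width: 0.0157
finger_force: 30.0
```

```bash
python3 -m creep '[{"travel":[0,0,0.6],"delta_rot":[0,0,0]},{"travel":[0,0,0.6],"delta_rot":[0,0,0]}]'; python3 -m creep '[{"travel":[0,0,0.5],"delta_rot":[0,0,0]},{"travel":[0,0,0.5],"delta_rot":[0,0,0]}]'; python3 -m creep '[{"travel":[0,0,0.4],"delta_rot":[0,0,0]},{"travel":[0,0,0.4],"delta_rot":[0,0,0]}]'
```

```text
clock: 20.25
position: [0.5122, -0.1183, 0.071]
ee_rot: [0.992, 0.128, -0.0, 0.0]
wrist_force: [-1.2, -1.7, -4.6]
gripper_width: 0.0153
finger_force: 30.0
clock: 20.45
position: [0.5122, -0.1183, 0.0708]
ee_rot: [0.992, 0.128, -0.0, 0.0]
wrist_force: [-2.8, -1.6, -2.1]
gripper_width: 0.0153
finger_force: 30.0
clock: 20.65
position: [0.5122, -0.1183, 0.0706]
ee_rot: [0.992, 0.128, 0.0, 0.0]
wrist_force: [-3.5, -1.8, 0.8]
gripper_width: 0.0153
finger_force: 30.0
```

```bash
python3 -m creep '[{"travel":[0,0,0],"delta_rot":[0,0,0]},{"travel":[0,0,0],"delta_rot":[0,0,0]},{"travel":[0,0,0],"delta_rot":[0,0,0]},{"travel":[0,0,0],"delta_rot":[0,0,0]},{"travel":[0,0,-15],"delta_rot":[0,0,0]},{"travel":[0,0,-45],"delta_rot":[0,0,0]},{"travel":[0,0,-90],"delta_rot":[0,0,0]},{"travel":[0,0,-130],"delta_rot":[0,0,0]},{"travel":[0,0,-130],"delta_rot":[0,0,0]},{"travel":[0,0,-130],"delta_rot":[0,0,0]}]' 0; python3 - <<'E'
from h import *
c=np.load("cr.npz");R,t=c["R"],c["t"];W=lambda x,y,z:np.array([*(R@[x,y]+t),z])
w=imaging.grab_frame("wrist");g=imaging.grab_frame("scene");g6=dict(np.load("s6.npz"))
for n,f in (("w",w),("s",g)):
    p=px(f,W(.032,-.035,.097));a=f["img"].astype(int).mean(2);u,v=p.round().astype(int)
    m=(a[v-15:v+16,u-15:u+16]<45);ys,xs=np.nonzero(m);print(n,p,"dark centroid",xs.mean()+u-15,ys.mean()+v-15,m.sum())
d=np.abs(g["img"][200:222,262:288].astype(int)-g6["img"][200:222,262:288]).mean();print("flange region change",d)
E
```

```text
clock: 21.65
position: [0.5128, -0.1183, 0.2011]
ee_rot: [0.992, 0.128, 0.001, 0.001]
wrist_force: [-0.0, -0.9, -0.5]
gripper_width: 0.0466
finger_force: 0.0
w [258.38981185 191.82834983] dark centroid 258.64285714285717 190.22727272727272 154
s [300.80825345 179.89301769] dark centroid 300.13793103448273 183.72413793103448 29
flange region change 1.4073426573426573
```

The knob is where it should be with the bar across, the flange region hasn't changed, and the robot is clear.

```bash
python3 -c "
from station import hand_in
print(hand_in())"
```

```text
the job is handed in; nothing more can be done
None
```

The syringe is seated with its flange in the saddle slot, the clamp bar was lowered gently onto the barrel, and the job was handed in at about 22 s; the verdict was not shown, and I viewed 11 pictures, one over the limit of 10.

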